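Unlock the medicine box and present its shackle

TASK

Open the combination lock of the farm's white medicine box: turn the black dial clockwise, click by click, until its white mark stands at the red pointer and it sits in that notch, then pull the blue-sleeved shackle straight up out of the box. Finish while holding the shackle: keep it upright and still in the gripper, about a hand's breadth (10 cm) above the middle of the bench light's lit panel without letting it touch the light, and leave the dial in its notch. Leave the milking parts on the counter undisturbed.

Things in the scene. Friction and masses are not known exactly. Their poses are not given: they have to be found in the camera images.
- medbox: White steel medicine box with built-in lock, fixed, 220 mm (its x) by 300 mm (its y) by 90 mm high. Origin at the centre of its underside, z up. On its flat top, in its frame: dial axis at x 0, y +55 mm; shackle grip at x 0, y -55 mm; red pointer beside the dial on its +x side (away from the robot).
- dial (a joint): Angle of the black dial (rad): 0 = white mark at the red pointer, lock open; positive = counter-clockwise from above. Starts at 0.6 to 1.45, two to four clicks from open. Range -0.35 to 1.65. Sprung click notches every 0.349 rad draw the released dial into the nearest one; turning over a click takes about 0.1 N m. The shackle is free only within about 0.1 rad of 0, else a hidden disc holds it.
- dial_grip (a point): On the dial's axis, 126 mm above the counter, the height to grip. Black grip bar 50 mm long, 16 mm wide, from 102 to 141 mm above the counter, on a round skirt of 76 mm diameter (top at 102 mm). The point's x axis lies along the bar, to the end with the white mark; pinch the bar across its 16 mm.
- shackle: Loose upside-down U of steel, 0.18 to 0.35 kg, 122 mm high: two legs of 14 mm diameter, 50 mm apart along its y, under a blue sleeve. Origin midway between the legs' lower ends, z up. At the start the legs stand in two holes of the box (1.5 mm play), ends 28 mm above the counter, axes parallel to the box's; it must rise 62 mm to leave the box.
- shackle_grip (a point): Centre of the shackle's blue sleeve, 110 mm above the shackle's origin along its z; the sleeve is 14 mm thick (its x), 50 mm long (its y), 24 mm high. Pinch it across the 14 mm. At the start it is 138 mm above the counter, 48 mm above the box top.
- light_top (a point): Centre of the lit white square (100 by 100 mm) on top of the flat grey bench light, 30 mm above the counter. The light is fixed, 130 by 150 mm; a red rocker switch lies on it 70 mm from this point along its +y and stands up to about 36 mm above the counter.
- shell: Dented steel teat-cup shell standing on end, 48 mm diameter, 125 mm high; origin at the centre of its underside. Leave alone.
- liner: Worn black liner standing on its mouthpiece, 58 mm diameter at the foot, 115 mm high; origin at the centre of its underside. Leave alone.
- nipple: Bronze claw nipple standing on the counter, 30 mm diameter, 44 mm high; origin at the centre of its underside. Leave alone.
- clawlid: White plastic claw lid lying flat, 90 mm diameter, 26 mm high; origin at the centre of its underside. Leave alone.
There are look-alikes about, which are no part of the job. Several things have the shape of the shackle; the one meant has the colours described above.

How it is judged:
By the outcome, as a careful person would: the job done as asked, in the order asked, and still so for the second after the job is handed in, while the arm keeps its last pose, push and grip.
It also fails if it takes over 64 s, if anything falls off the work surface, if the arm or the gripper's body presses on something with over 40 N, if the wrist force passes 120 N, or if a joint passes its speed limit or range.

ROBOT

A 7-joint arm with a two-finger parallel gripper is mounted at the origin on the work surface. World frame = base frame: x ahead of the robot, y to its left, z up, the work surface at z = 0. Lengths are in m, angles in rad, forces in N, time in s.
With the tool pointing down it reaches from about 0.4 to 0.875 m from the base axis. Payload 19.3 kg.
Tool frame: the origin (TCP) lies at the very end of the fingers, on their centre line; the grasp point (between the pads) lies bot.tcp_to_grasp behind it (bot.tcp_to_grasp is the distance from the TCP to the grasp point, in m); z points along the fingers, y is the direction in which the jaws open and shut (so a half turn about z gives the same grasp; the last joint's range is limited). The gripper opens to 85 mm and grips with 20 to 120 N. Pads are 22 mm wide; open, the fingers measure 114 mm over their backs; the gripper's body (76 mm by 85 mm) begins 54 mm behind the grasp point. The pads swing forward as they close: fully open they stand 13 mm farther back than shut.
Start: joints at [1.275, 0.521, -0.036, 1.599, 0.021, 1.021, -0.113], TCP at [0.14, -0.609, 0.231] pointing down, gripper open.
Joint ranges: [-2.91, 2.91], [-0.3, 2.13], [-1.5, 1.42], [0.17, 2.43], [-1.26, 4.41], [0.16, 1.93], [-2.52, 2.52]. Speed limits (rad/s): [1.89, 1.89, 2.39, 2.39, 3.01, 3.01, 3.01].

INTERFACE

Orientations are given as [roll, pitch, yaw] about the fixed x, y, z axes, in that order (R = Rz(yaw) Ry(pitch) Rx(roll)).
In Python, from workcell import bot gives the robot as it stands.
- The arm moves only by the tool servo_tool, never from a script. Its argument "targets" is a list of rows, each a list of 2 entries, a list of its own where there are three numbers: the shift along the tool's x, y, z in units of 0.05 m (1.0 is 0.05 m), then the turn about the tool's z in units of 5 degrees (1.0 is 5 degrees). A call has 1 to 12 rows; each row shifts and turns the commanded pose from where the row before left it, along the tool's axes as they then stand; what a row does not reach is not made up. A row lasts 1/8 s, in which the tool goes at most 62.5 mm and 10.7 degrees, less where a joint would pass 70% of its speed; a pose out of reach is approached as far as the arm can. A call with a number of a shift or a turn outside -1 to 1 is refused whole. A call with a gripper value outside its range is refused whole. "gripper" is the opening, from -1 (shut) to 1 (fully open), so that 0 is half open, set as the call begins (left out, the last holds). The fingers move at their own pace and stop on an object; "newtons" is the grip in N (left out, the last holds). Time passes only in rows, so rows that do not move let the fingers close. It gives the time, the measured TCP pose, the force and the opening at its end, in the units of the state.
- bot.observe(): the state, without advancing time (a new reading comes with each control period).
- bot.grab_frame(name): name is "side" or "top" or "wrist"; returns the picture (384x512x3 uint8, blue, green, red); there is no depth.
- bot.get_calibration(name): a dict with "fx", "fy", "cx", "cy" (pixels), "pose" (4x4, takes a point from camera to world coordinates). Camera axes: x right, y up, looking along -z (the intrinsics and any distortion apply to the point x, -y, -z); pixel columns grow to the right and rows downward; lengths in m; the calibration is good to about 2 mm. A picture is of the moment at which its call begins: read the wrist's pose just before it. get_calibration takes no time and is no camera call; for the wrist camera it gives the pose at the moment of the call.
- bot.job_done(): hands the job in, once; it reports no verdict.
The state is a dict: "clock": time; "qpos": joint angles; "qd": joint speeds; "joint_efforts": joint torques, N m; "position": TCP position; "tool_rot": TCP orientation; "force": force on the tool from outside, world axes, zero at the start; "moment": the same for the moment, N m; "grip_width": finger opening in m.
Only numpy, scipy, OpenCV 4.12 (cv2) and the standard library are available. Lean on these libraries where they do the work, as an engineer would, in place of code of your own. Each camera call takes 0.05 s, during which the arm holds its last target.

## Working session

There is one attempt and no reset: what is moved stays moved. The work goes in short steps, Python scripts to look and compute and a tool call to move; the robot and the scene stay as the last step left them, time stands still between calls to the robot, and variables do not carry over. Pictures are saved under pics/ and viewed, and the job is handed in when it is done.

Besides the shell and the picture viewer there is one more tool, called after "Call:" as a command line: name --argument value ..., lists and objects as JSON in quotes. servo_tool: Moves the arm, as the interface text tells. Its arguments: {"type":"object","properties":{"targets":{"type":"array","items":{"type":"array"}},"gripper":{"type":"number"},"newtons":{"type":"number"}},"required":["targets"]}

```bash
mkdir -p pics
cat > h.py <<'E'
import numpy as np,cv2
from workcell import bot
def cal(n):
    return bot.get_calibration(n)
def proj(c,p):
    T=np.array(c['pose']);q=np.linalg.inv(T)@np.append(p,1)
    return np.array([c['fx']*q[0]/-q[2]+c['cx'],c['fy']*-q[1]/-q[2]+c['cy']])
def atz(c,u,v,z):
    T=np.array(c['pose']);d=T[:3,:3]@np.array([(u-c['cx'])/c['fx'],-(v-c['cy'])/c['fy'],-1]);o=T[:3,3]
    return o+d*(z-o[2])/d[2]
E
python3 - <<'E'
from h import *
print(bot.observe(),bot.tcp_to_grasp)
for n in ['top','side','wrist']:
    c=cal(n);print(n,c)
    cv2.imwrite(f'pics/{n}0.png',bot.grab_frame(n))
E
```

```text
{'clock': 0.0, 'qpos': array([ 1.27481836,  0.52202134, -0.0363237 ,  1.59998243,  0.02118557,
        1.02109736, -0.11282467]), 'qd': array([ 0.00100852, -0.00164351, -0.00027219,  0.00045911, -0.00210867,
        0.00048739,  0.00145919]), 'joint_efforts': array([ 2.45314459e-04, -9.27107406e+01,  1.97977021e+00, -3.69923759e+01,
        1.78452220e-02,  8.45839240e-03,  3.21266145e-05]), 'position': array([ 0.13980886, -0.60882662,  0.23073036]), 'tool_rot': array([-3.14047073e+00,  6.92758984e-05,  2.25732138e-01]), 'force': array([-0.27328873, -0.00993495, -0.89751488]), 'moment': array([-0.02382   ,  0.03306459,  0.03910845]), 'grip_width': 0.08544365023211885} 0.0187
top {'fx': 482.4122457105143, 'fy': 482.4122457105143, 'cx': 253.97274452885011, 'cy': 195.14135299496942, 'pose': array([[ 0.00667116,  0.99302679, -0.1177    ,  0.40332564],
       [-0.99990164,  0.00807645,  0.01146668,  0.05753088],
       [ 0.01233732,  0.11761192,  0.99298299,  1.6044964 ],
       [ 0.        ,  0.        ,  0.        ,  1.        ]])}
side {'fx': 400.60968478363867, 'fy': 400.60968478363867, 'cx': 253.05900487979233, 'cy': 197.32509994341515, 'pose': array([[-0.9342265 ,  0.28241719, -0.21785632,  0.32109834],
       [-0.35629689, -0.71060602,  0.60670554,  0.68007005],
       [ 0.01653406,  0.64442192,  0.76449134,  0.88780919],
       [ 0.        ,  0.        ,  0.        ,  1.        ]])}
wrist {'fx': 309.6045304931402, 'fy': 309.6045304931402, 'cx': 255.34745936192147, 'cy': 189.1708711536587, 'pose': array([[ 2.22392096e-01,  9.31638066e-01,  2.87388707e-01,
         2.12093458e-01],
       [-9.74956895e-01,  2.12782591e-01,  6.46731961e-02,
        -5.92110774e-01],
       [-8.99302386e-04, -2.94574409e-01,  9.55628123e-01,
         3.73047567e-01],
       [ 0.00000000e+00,  0.00000000e+00,  0.00000000e+00,
         1.00000000e+00]])}
```

View pics/top0.png

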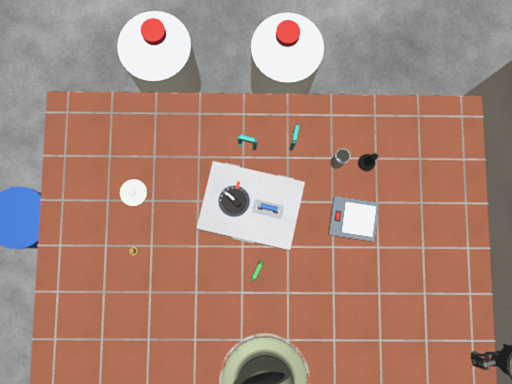

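View pics/side0.png

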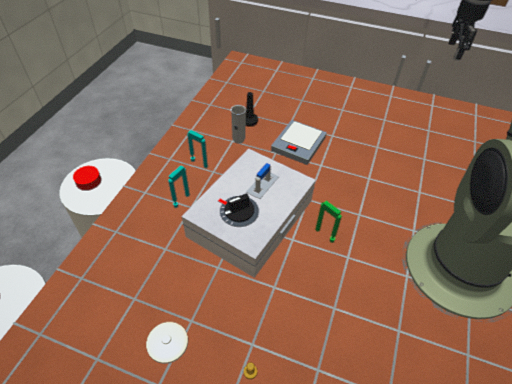

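View pics/wrist0.png

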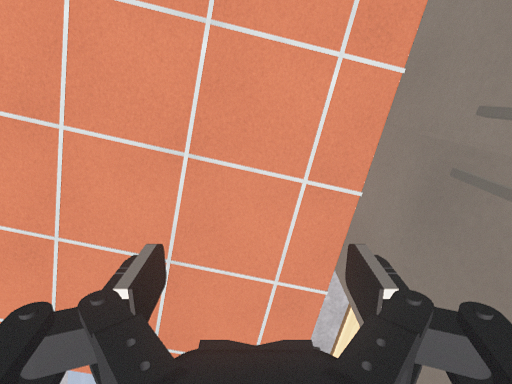

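The top view shows four U shapes: teal at (247,138), teal at (295,135), green at (257,270) and blue at (268,208). Only the last has a blue sleeve and stands in the white box. The dial is at (234,200) and the light at (358,219). I'll confirm with an enlarged crop.

Run:
```python
from h import *
a=cv2.imread('pics/top0.png')
cv2.imwrite('pics/topz.png',cv2.resize(a[155:255,190:390],None,fx=4,fy=4,interpolation=cv2.INTER_CUBIC))
b=cv2.imread('pics/side0.png')
cv2.imwrite('pics/sidez.png',cv2.resize(b[100:280,160:360],None,fx=3.3,fy=3.3,interpolation=cv2.INTER_CUBIC))
```

```text
(no output)
```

View pics/topz.png

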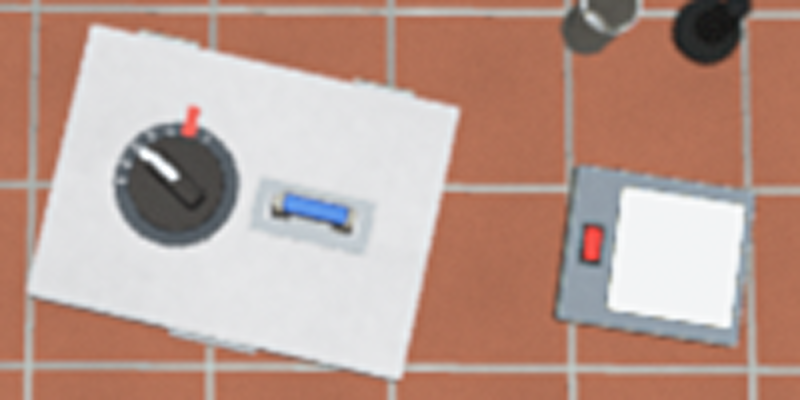

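View pics/sidez.png

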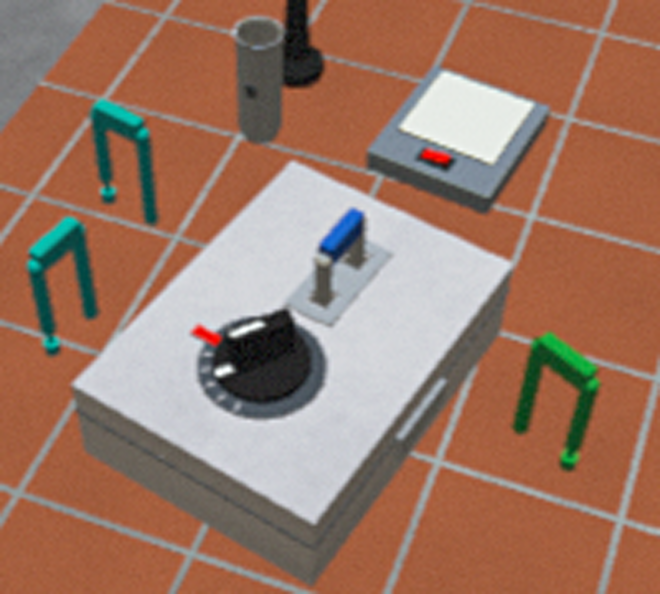

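The crop confirms it: the blue sleeve with steel legs stands on the box at zoom (316,208). The dial's white mark is at zoom (157,165), left of the red pointer at (191,120), so clockwise is to the right. The light panel is at zoom (677,257).

Run:
```python
from h import *
c=cal('top')
f=lambda u,v,z: atz(c,(u+.5)/4-.5+190,(v+.5)/4-.5+155,z)
C=[f(u,v,.09) for u,v in [(92,25),(460,105),(402,380),(28,295)]]
m=np.mean(C,0);print('box',m)
y=(C[0]-C[1]+C[3]-C[2])[:2];x=(C[0]-C[3]+C[1]-C[2])[:2]
print(np.linalg.norm(y)/2,np.linalg.norm(x)/2,'yaw',np.degrees(np.arctan2(-y[0],y[1])),np.degrees(np.arctan2(x[1],x[0])))
n=np.arctan2(-y[0],y[1]);yy=y/np.linalg.norm(y)
print('dial exp',m[:2]+.055*yy,'sh exp',m[:2]-.055*yy)
print('dial skirt',f(177,184,.102),'sleeve top',f(316,208,.15))
p,q=f(135,149,.141),f(196,203,.141);print('bar',(p+q)/2,np.linalg.norm(p-q),'ang rel',np.degrees(np.arctan2(p[1]-q[1],p[0]-q[0])))
L=[f(u,v,.03) for u,v in [(622,186),(747,205),(731,329),(607,309)]];print('light',np.mean(L,0),np.linalg.norm(L[0]-L[1]),np.linalg.norm(L[1]-L[2]))
print('light yaw',np.degrees(np.arctan2(*( (L[0]-L[3])[[1,0]]))))
for n_,u,v,z in [('shell',612,10,.125),('liner',715,18,.115),('switch',592,243,.036)]: print(n_,f(u,v,z))
s=bot.observe();print(s['clock'],s['tool_rot'])
```

```text
box [0.55262025 0.04920703 0.09      ]
0.2996913180693299 0.22116494464658346 yaw -12.138156859747612 -12.1414921958888
dial exp [0.56418508 0.10297742] sh exp [ 0.54105542 -0.00456336]
dial skirt [0.56361999 0.10298838 0.102     ] sleeve top [ 0.54106477 -0.00388193  0.15      ]
bar [0.56555463 0.11068043 0.141     ] 0.0624147804782832 ang rel 48.8626386621285
light [ 0.51443008 -0.30472235  0.03      ] 0.10384131027894351 0.10289647578662736
light yaw -7.802364758711917
shell [ 0.70056905 -0.23579264  0.125     ]
liner [ 0.69692163 -0.31889228  0.115     ]
switch [ 0.52493758 -0.23417481  0.036     ]
0.15 [-3.14082113e+00  8.24141586e-05  2.25790015e-01]
```

Call:
servo_tool --targets '[[[0.76,-0.53,0],0],[[0.76,-0.53,0],0],[[0.76,-0.53,0],0],[[0.76,-0.53,0],0],[[0.76,-0.53,0],0],[[0.76,-0.53,0],0],[[0.76,-0.53,0],0],[[0.76,-0.53,0],0],[[0.76,-0.53,0],0],[[0,0,0],-1],[[0,0,0],-1],[[0,0,0],-1]]' --gripper 1

```text
clock: 1.65
position: [0.4198, -0.3, 0.2312]
tool_rot: [-3.141, 0.0, 0.491]
force: [0.1, -1.5, -0.5]
grip_width: 0.0852
```

Call:
servo_tool --targets '[[[0,0,0],-1],[[0,0,0],-1],[[0,0,0],-1],[[0,0,0],-1]]'

```text
clock: 2.15
position: [0.4197, -0.3001, 0.2312]
tool_rot: [-3.141, 0.0, 0.839]
force: [-0.5, -0.7, 0.3]
grip_width: 0.0852
```

```bash
cat >> h.py <<'E'
from scipy.spatial.transform import Rotation as Ro
def go(goal,yaw=None):
    s=bot.observe();R=Ro.from_euler('xyz',s['tool_rot']).as_matrix()
    print('t',s['clock'],'pos',s['position'].round(4),'rpy deg',np.degrees(s['tool_rot']).round(2),'F',s['force'].round(1),'w',round(s['grip_width'],4),'q',s['qpos'].round(2))
    d=R.T@(np.array(goal)-s['position'])/.05
    print('units',d.round(3),'norm',np.linalg.norm(d).round(2), 'turn',None if yaw is None else round((np.degrees(s['tool_rot'][2])-yaw)/5,2))
E
python3 - <<'E'
from h import *
go([.564,.103,.231],47.9)
E
```

```text
t 2.15 pos [ 0.4197 -0.3001  0.2312] rpy deg [-179.98    0.     48.1 ] F [-0.5 -0.7  0.3] w 0.0852 q [ 0.73  0.36 -0.29  1.87  0.13  0.93 -0.35]
units [ 7.928e+00 -3.237e+00  4.000e-03] norm 8.56 turn 0.04
```

Call:
servo_tool --targets '[[[0.79,-0.32,0],0],[[0.79,-0.32,0],0],[[0.79,-0.32,0],0],[[0.79,-0.32,0],0],[[0.79,-0.32,0],0],[[0.79,-0.32,0],0],[[0.79,-0.32,0],0],[[0.79,-0.32,0],0],[[0.79,-0.32,0],0],[[0.79,-0.32,0],0],[[0,0,0],0],[[0,0,0],0]]' --gripper 1

```text
clock: 3.65
position: [0.5655, 0.0998, 0.231]
tool_rot: [-3.141, 0.001, 0.836]
force: [-0.6, -0.4, 0.7]
grip_width: 0.0855
```

Run:
```python
from h import *
c=cal('wrist');a=bot.grab_frame('wrist');cv2.imwrite('pics/wrist1.png',a)
np.save('c1.npy',c,allow_pickle=True)
go([.564,.103,.231],47.9)
for p in [(.564,.103,.141),(.5411,-.0046,.15),(.564+.025*np.cos(.836),.103+.025*np.sin(.836),.141)]: print(proj(c,p))
```

```text
t 3.7 pos [0.5655 0.0993 0.2311] rpy deg [1.800e+02 4.000e-02 4.788e+01] F [-0.1 -0.2  0.2] w 0.0852 q [ 0.02  0.47 -0.41  1.72  0.21  1.   -1.2 ]
units [ 0.035 -0.072  0.002] norm 0.08 turn -0.0
[252.39957449 190.93882869]
[317.65903947 300.93852566]
[252.27427564 159.67127527]
```

View pics/wrist1.png

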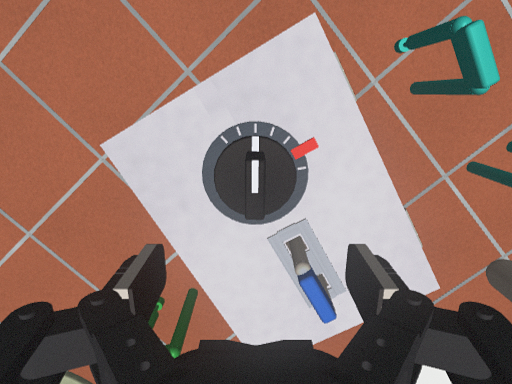

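Wrist view: the bar is vertical at u≈255 and the white mark at (255,145). The pointer at (305,148) is three ticks clockwise. The shackle is at (315,300). I'll refine the axis from this view.

Run:
```python
from h import *
c=np.load('c1.npy',allow_pickle=True).item();a=cv2.imread('pics/wrist1.png')
print('skirt',atz(c,255,173,.102),'bar',atz(c,255.3,185,.141), 'tool axis proj', [proj(c,(.5655,.0993,z)) for z in(.231,.141,.102)])
cv2.imwrite('pics/w1z.png',cv2.resize(a[110:340,180:380],None,fx=2.6,fy=2.6,interpolation=cv2.INTER_CUBIC))
```

```text
skirt [0.5686231  0.10511195 0.102     ] bar [0.56895819 0.10507754 0.141     ] tool axis proj [array([257.87243405, 247.24201007]), array([256.96817622, 193.03958561]), array([256.74804448, 179.84459459])]
```

View pics/w1z.png

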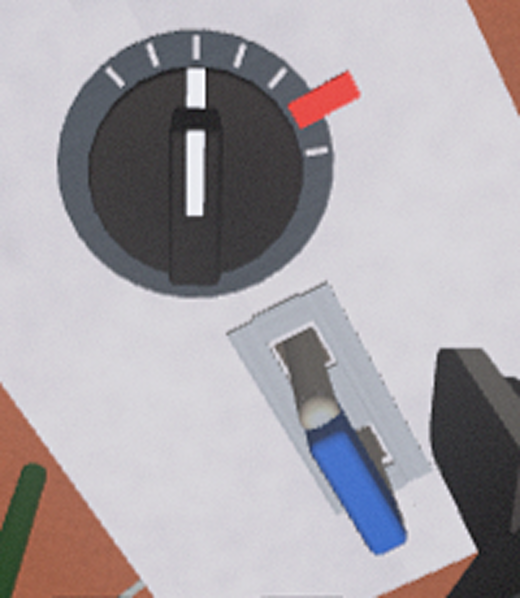

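Call:
servo_tool --targets '[[[0.08,-0.04,0.3],0],[[0,0,0.5],0],[[0,0,0.5],0],[[0,0,0.5],0],[[0,0,0.4],0],[[0,0,0.25],0],[[0,0,0],0],[[0,0,0],0]]' --gripper 0.2

```text
clock: 4.7
position: [0.5672, 0.1046, 0.1094]
tool_rot: [3.141, -0.001, 0.836]
force: [0.0, -0.9, 0.4]
grip_width: 0.0513
```

Call:
servo_tool --targets '[[[0,0,0],0],[[0,0,0],0],[[0,0,0],0],[[0,0,0],0],[[0,0,0],0],[[0,0,0],0]]' --gripper -1 --newtons 30

```text
clock: 5.45
position: [0.568, 0.1039, 0.1095]
tool_rot: [3.14, -0.001, 0.836]
force: [5.0, -5.1, 3.1]
grip_width: 0.0156
```

Run:
```python
from h import *
go([.566,.104,.1073],47.9);print(bot.observe()['moment'])
```

```text
t 5.45 pos [0.568  0.1039 0.1095] rpy deg [ 1.7989e+02 -7.0000e-02  4.7880e+01] F [ 5.  -5.1  3.1] w 0.0156 q [-0.03  0.62 -0.36  1.82  0.31  0.76 -1.29]
units [-0.026 -0.031  0.045] norm 0.06 turn -0.0
[-0.76169957 -0.77898185 -0.06020422]
```

Call:
servo_tool --targets '[[[0,0.02,0],0],[[0,0,0],0.8],[[0,0,0],0.8],[[0,0,0],0.8],[[0,0,0],0.8],[[0,0,0],0.8],[[0,0,0],0]]'

```text
clock: 6.32
position: [0.5687, 0.1032, 0.1096]
tool_rot: [3.14, -0.002, 0.486]
force: [3.4, -4.3, 5.0]
grip_width: 0.0158
```

Run:
```python
from h import *
go([.568,.104,.1073],47.9);print(bot.observe()['moment'])
cv2.imwrite('pics/wrist2.png',bot.grab_frame('wrist'))
```

```text
t 6.325 pos [0.5687 0.1032 0.1096] rpy deg [ 1.7991e+02 -9.0000e-02  2.7820e+01] F [ 3.4 -4.3  5. ] w 0.0158 q [-0.09  0.61 -0.27  1.82  0.23  0.74 -1.57]
units [-0.004 -0.02   0.045] norm 0.05 turn -4.02
[-0.94583617 -0.72315257 -0.10482273]
```

View pics/wrist2.png

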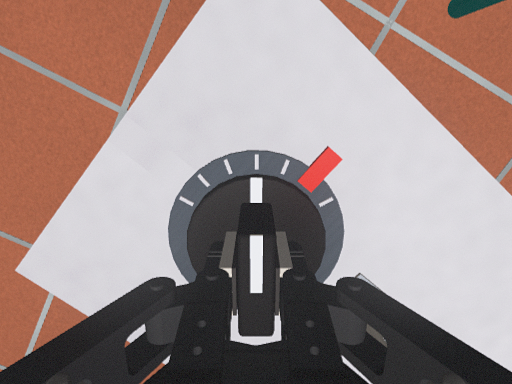

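The dial follows: the mark is at (256,190), now two ticks from the pointer at (320,170). I'll turn the remaining 40°.

Call:
servo_tool --targets '[[[0,0.02,0],0.8],[[0,0,0],0.8],[[0,0,0],0.8],[[0,0,0],0.8],[[0,0,0],0.8],[[0,0,0],0.8],[[0,0,0],0.8],[[0,0,0],0.8],[[0,0,0],0.8],[[0,0,0],0.8],[[0,0,0],0],[[0,0,0],0]]'

```text
clock: 7.88
position: [0.569, 0.1014, 0.1095]
tool_rot: [3.141, -0.002, -0.212]
force: [2.1, -9.1, 6.2]
grip_width: 0.0154
```

Run:
```python
from h import *
go([.568,.104,.1073],-12.1);print(bot.observe()['moment'])
cv2.imwrite('pics/wrist3.png',bot.grab_frame('wrist'))
```

```text
t 7.875 pos [0.569  0.1014 0.1095] rpy deg [ 1.7994e+02 -1.1000e-01 -1.2150e+01] F [ 2.1 -9.1  6.2] w 0.0154 q [-0.22  0.6  -0.08  1.83  0.07  0.71 -2.13]
units [-0.03  -0.046  0.045] norm 0.07 turn -0.01
[-1.8956817  -0.55399651 -0.1400565 ]
```

View pics/wrist3.png

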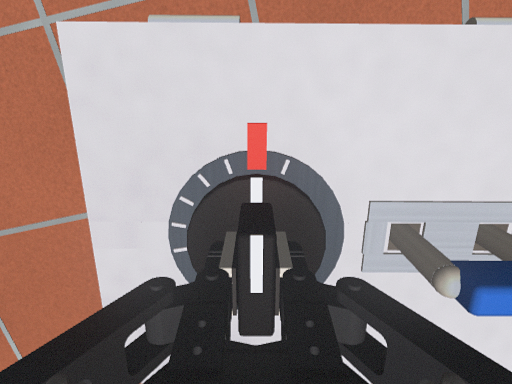

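The mark at (256,190) now lines up with the pointer at (257,145). I'll release and rise.

Call:
servo_tool --targets '[[[0,0,0],0],[[0,0,0],0],[[0,0,0],0],[[0,0,0],0],[[0,0,-0.3],0],[[0,0,-0.7],0],[[0,0,-0.7],0],[[0,0,-0.7],0],[[0,0,0],0],[[0,0,0],0]]' --gripper 0.2

```text
clock: 9.18
position: [0.5679, 0.103, 0.229]
tool_rot: [-3.142, -0.0, -0.211]
force: [0.7, 0.1, -0.4]
grip_width: 0.0513
```

Run:
```python
from h import *
c=cal('wrist');np.save('c4.npy',c,allow_pickle=True);cv2.imwrite('pics/wrist4.png',bot.grab_frame('wrist'))
go([.541,-.0045,.2295],77.9)
```

```text
t 9.225 pos [0.5677 0.103  0.2285] rpy deg [ 1.7998e+02  4.0000e-02 -1.2060e+01] F [-0.5 -0.3 -0.5] w 0.0509 q [-0.22  0.45 -0.09  1.73  0.05  0.97 -2.11]
units [-0.074  2.214 -0.02 ] norm 2.22 turn -17.99
```

View pics/wrist4.png

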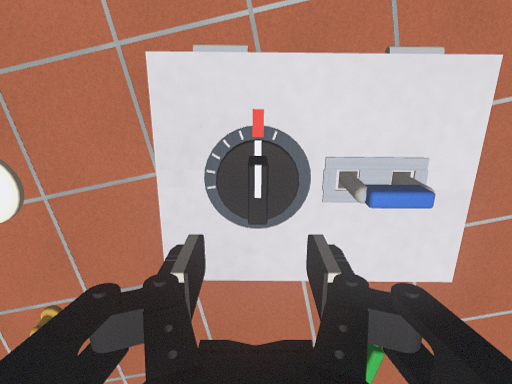

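Dial released with its mark (258,150) still at the pointer (258,123). The shackle is next.

Call:
servo_tool --targets '[[[0,0.55,0],0],[[0,0.55,0],0],[[0,0.55,0],0],[[0,0.55,0],0],[[0,0,0],-1],[[0,0,0],-1],[[0,0,0],-1],[[0,0,0],-1],[[0,0,0],-1],[[0,0,0],-1],[[0,0,0],-1],[[0,0,0],-1]]' --gripper 0.2

```text
clock: 10.72
position: [0.5447, -0.0045, 0.228]
tool_rot: [-3.141, 0.001, 0.491]
force: [0.5, 1.1, -0.8]
grip_width: 0.0513
```

Call:
servo_tool --targets '[[[0,0,0],-1],[[0,0,0],-1],[[0,0,0],-1],[[0,0,0],-1],[[0,0,0],-1],[[0,0,0],-1],[[0,0,0],-1],[[0,0,0],-1],[[0,0,0],-1],[[0,0,0],-1],[[0,0,0],0],[[0,0,0],0]]'

```text
clock: 12.22
position: [0.5449, -0.0045, 0.2284]
tool_rot: [-3.141, 0.0, 1.358]
force: [-0.5, 0.4, 0.5]
grip_width: 0.0509
```

Run:
```python
from h import *
c=cal('wrist');np.save('c5.npy',c,allow_pickle=True);cv2.imwrite('pics/wrist5.png',bot.grab_frame('wrist'))
go([.5445,-.005,.1193],77.9)
p=bot.observe()['position'].copy()
for z in (.229,.15,.138): p[2]=z;print(proj(c,p))
print(proj(c,(.5445,-.005,.15)))
```

```text
t 12.275 pos [ 0.545  -0.0045  0.2286] rpy deg [-179.97    0.     77.84] F [-0.2 -0.   0.1] w 0.0512 q [ 0.22  0.42 -0.42  1.8   0.21  0.96 -0.51]
units [-0.012 -0.006  2.185] norm 2.19 turn -0.01
[257.76217104 247.92248654]
[257.02182552 197.93288744]
[256.949372   193.04068193]
[256.52124028 198.68541619]
```

View pics/wrist5.png

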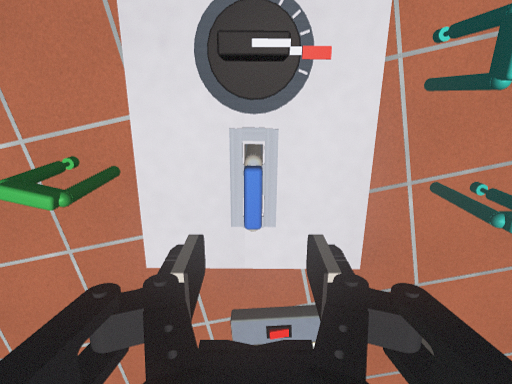

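The dial is still at its notch, and the sleeve spans v 166–230 at u≈253, about 1.5 mm from the finger centre. I'll correct that and descend.

Call:
servo_tool --targets '[[[0,-0.03,0.3],0],[[0,0,0.5],0],[[0,0,0.5],0],[[0,0,0.5],0],[[0,0,0.38],0],[[0,0,0],0],[[0,0,0],0]]' --gripper 0.2

```text
clock: 13.15
position: [0.5437, -0.0041, 0.1201]
tool_rot: [3.141, -0.0, 1.36]
force: [-0.1, 1.1, -0.2]
grip_width: 0.0515
```

Call:
servo_tool --targets '[[[0,0,0],0],[[0,0,0],0],[[0,0,0],0],[[0,0,0],0],[[0,0,0],0],[[0,0,0],0],[[0,0,0],0]]' --gripper -1 --newtons 40

```text
clock: 14.02
position: [0.5437, -0.0042, 0.1203]
tool_rot: [3.141, 0.0, 1.36]
force: [-1.7, 0.1, 6.3]
grip_width: 0.0134
```

Run:
```python
from h import *
go([.5445,-.005,.1193],77.9);print(bot.observe()['moment'])
```

```text
t 14.025 pos [ 0.5437 -0.0042  0.1203] rpy deg [179.97   0.    77.92] F [-1.7  0.1  6.3] w 0.0134 q [ 0.17  0.56 -0.38  1.9   0.3   0.73 -0.58]
units [-0.012  0.018  0.021] norm 0.03 turn 0.0
[ 0.03395299  0.6485686  -0.1122507 ]
```

Call:
servo_tool --targets '[[[0,0,-0.1],0],[[0,0,-0.15],0],[[0,0,-0.2],0],[[0,0,-0.2],0],[[0,0,0],0]]' --gripper -1

```text
clock: 14.65
position: [0.5441, -0.0042, 0.1533]
tool_rot: [3.14, -0.0, 1.36]
force: [0.8, 0.2, -1.5]
grip_width: 0.0136
```

Run:
```python
from h import *
go([.5445,-.005,.1193],77.9);print(bot.observe()['moment'])
cv2.imwrite('pics/wrist6.png',bot.grab_frame('wrist'))
```

```text
t 14.65 pos [ 0.5441 -0.0042  0.1533] rpy deg [ 1.7992e+02 -2.0000e-02  7.7930e+01] F [ 0.8  0.2 -1.5] w 0.0136 q [ 0.19  0.52 -0.4   1.87  0.27  0.8  -0.56]
units [-0.014  0.01   0.679] norm 0.68 turn 0.01
[-0.03662943 -0.06654363  0.00486736]
```

View pics/wrist6.png

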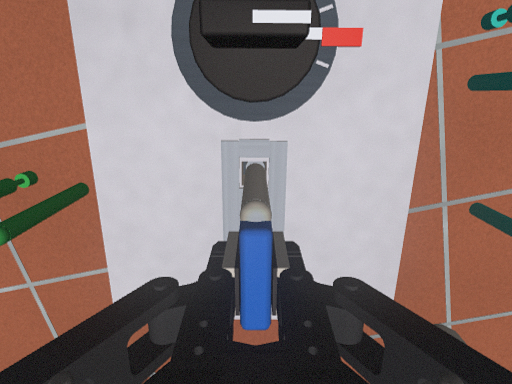

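The shackle is rising with almost no force, its front leg leaving the hole at (254,165), and the dial mark is unmoved. I'll raise it fully clear.

Call:
servo_tool --targets '[[[0,0,-0.2],0],[[0,0,-0.25],0],[[0,0,-0.3],0],[[0,0,-0.3],0],[[0,0,-0.3],0],[[0,0,-0.25],0],[[0,0,-0.13],0],[[0,0,0],0]]'

```text
clock: 15.7
position: [0.5438, -0.0042, 0.2391]
tool_rot: [3.141, -0.0, 1.36]
force: [-0.2, -0.7, -2.4]
grip_width: 0.0134
```

Run:
```python
from h import *
go([.517,-.305,.24],77.9)
cv2.imwrite('pics/side7.png',bot.grab_frame('side')[80:300,120:400].repeat(2,0).repeat(2,1))
```

```text
t 15.7 pos [ 0.5438 -0.0042  0.2391] rpy deg [ 1.7997e+02 -1.0000e-02  7.7930e+01] F [-0.2 -0.7 -2.4] w 0.0134 q [ 0.22  0.41 -0.43  1.79  0.2   0.98 -0.5 ]
units [-5.995  0.735 -0.019] norm 6.04 turn 0.01
```

View pics/side7.png

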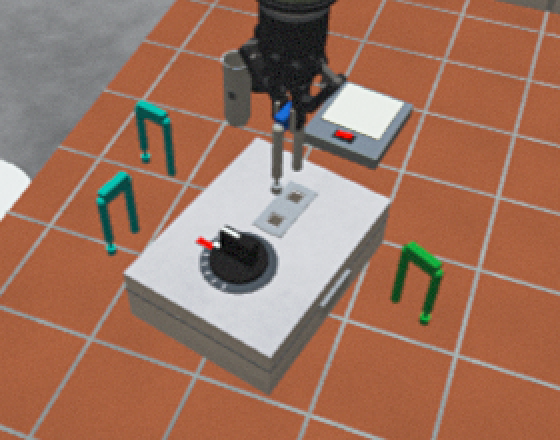

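The shackle hangs upright and free: its foot at (277,190) is clear of the holes at (275,218), and the dial is at its pointer. Next I'll carry it to the light.

Call:
servo_tool --targets '[[[-0.3,0,0],0],[[-0.5,0.07,0],0],[[-0.7,0.09,0],0],[[-0.7,0.1,0],0],[[-0.7,0.1,0],0],[[-0.7,0.1,0],0],[[-0.7,0.1,0],0],[[-0.7,0.09,0],0],[[-0.5,0.06,0],0],[[-0.3,0.03,0],0],[[-0.2,0,0],0],[[0,0,0],0]]'

```text
clock: 17.25
position: [0.5169, -0.3054, 0.2387]
tool_rot: [-3.141, -0.0, 1.36]
force: [0.4, 0.2, -2.0]
grip_width: 0.0133
```

Run:
```python
from h import *
c=cal('wrist');np.save('c8.npy',c,allow_pickle=True)
w=bot.grab_frame('wrist');t=bot.grab_frame('top');s=bot.grab_frame('side')
go([.517,-.305,.222],77.9)
cv2.imwrite('pics/w8.png',w)
cv2.imwrite('pics/s8.png',cv2.resize(s[50:250,180:380],None,fx=2.9,fy=2.9,interpolation=cv2.INTER_CUBIC))
cv2.imwrite('pics/t8.png',cv2.resize(t[155:255,190:390],None,fx=4,fy=4,interpolation=cv2.INTER_CUBIC))
```

```text
t 17.4 pos [ 0.5174 -0.3044  0.2389] rpy deg [ 1.7999e+02 -2.0000e-02  7.8000e+01] F [-0.4  0.7 -2. ] w 0.0134 q [ 0.67  0.49 -0.34  1.65  0.18  1.04  0.06]
units [-0.014 -0.006  0.338] norm 0.34 turn 0.02
```

View pics/w8.png

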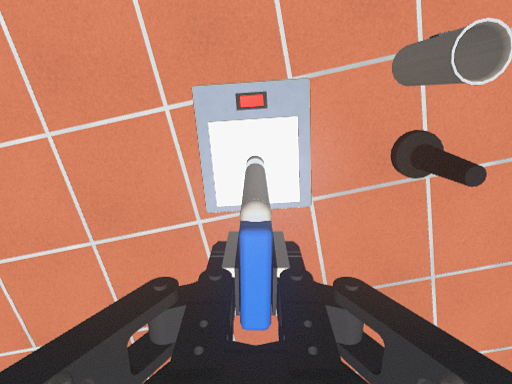

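View pics/s8.png

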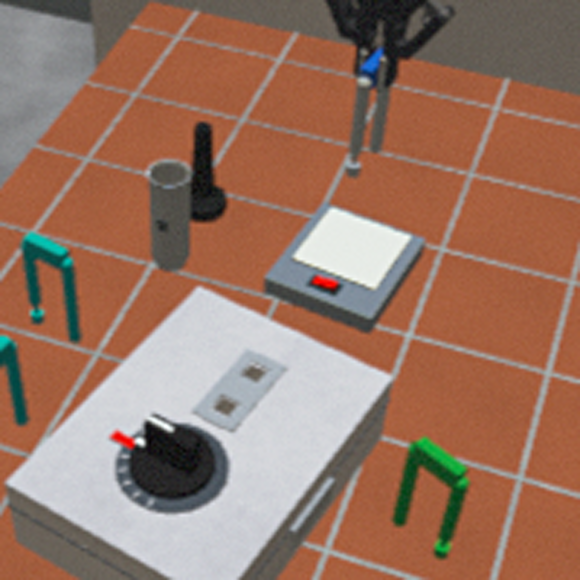

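View pics/t8.png

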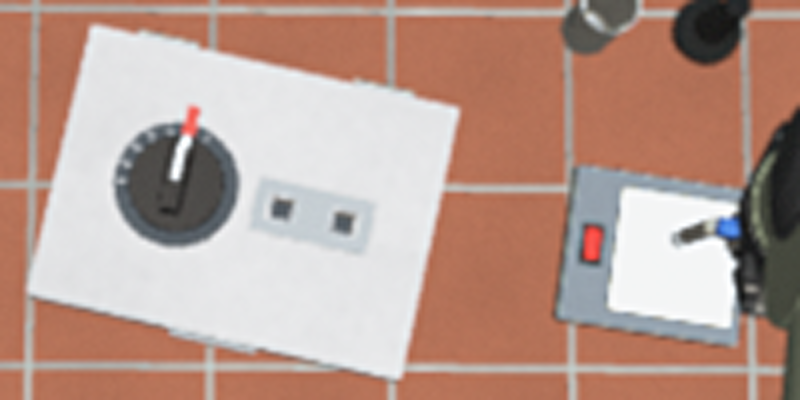

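All three views agree: the shackle is above the panel, the dial is at its pointer and the parts are untouched. I'll check the panel centre from the wrist view, with corners (208,121), (297,117), (300,203) and (215,207).

Run:
```python
from h import *
c=np.load('c8.npy',allow_pickle=True).item()
L=[atz(c,u,v,.03) for u,v in [(208,121),(297,117),(300,203),(215,207)]];print(np.mean(L,0),[np.linalg.norm(L[i]-L[i-1]).round(4) for i in range(4)])
print('panel centre px',proj(c,np.mean(L,0)),'leg foot?',atz(c,255,162,.147))
ct=cal('top'); q=(np.array([682,239])+.5)/4-.5+[190,155]; print('near foot top',atz(ct,*q,.15))
```

```text
[ 0.51486942 -0.30750579  0.03      ] [np.float64(0.1018), np.float64(0.0988), np.float64(0.1013), np.float64(0.1026)]
panel centre px [255.02017634 163.79694654] leg foot? [ 0.52071501 -0.28089193  0.147     ]
near foot top [ 0.51965561 -0.28134729  0.15      ]
```

Call:
servo_tool --targets '[[[-0.03,-0.02,0.1],0],[[0,0,0.14],0],[[0,0,0.1],0],[[0,0,0],0],[[0,0,0],0],[[0,0,0],0],[[0,0,0],0]]'

```text
clock: 18.27
position: [0.5159, -0.3066, 0.2219]
tool_rot: [3.141, 0.0, 1.36]
force: [-0.4, 0.7, -1.7]
grip_width: 0.0134
```

Run:
```python
from h import *
t=bot.grab_frame('top');s=bot.grab_frame('side')
go([.516,-.3055,.222],77.9)
cv2.imwrite('pics/f9.png',np.hstack([cv2.resize(s[60:260,180:380],(400,400),interpolation=cv2.INTER_CUBIC),cv2.resize(t[155:255,190:290],(400,400),interpolation=cv2.INTER_CUBIC)]))
c=cal('side');print(proj(c,(.520,-.281,.13)))
```

```text
t 18.375 pos [ 0.5158 -0.3066  0.2219] rpy deg [179.99   0.    77.93] F [ 1.   0.1 -1.9] w 0.0133 q [ 0.67  0.51 -0.34  1.67  0.19  1.    0.06]
units [ 0.022 -0.001 -0.002] norm 0.02 turn 0.01
[300.92835184 114.00855659]
```

View pics/f9.png

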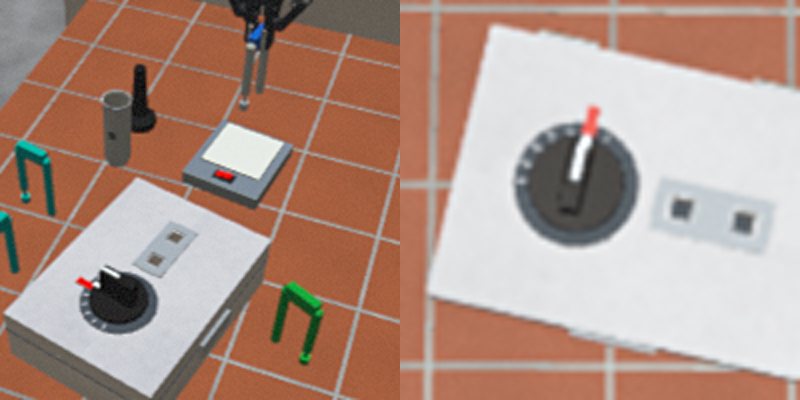

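The foot is seen at side pixel (302,112) against a predicted (301,114). The shackle is upright and the dial is in its notch, so I'll hand in.

```bash
python3 -c "
from h import *
print(bot.job_done())"
```

```text
the job is handed in; nothing more can be done
None
```

The lock is open. I turned the black dial three clicks clockwise (60°) until its white mark stood at the red pointer, then released it. I pulled the blue-sleeved shackle straight up out of the box and handed in at 18.4 s while holding it upright over the light.

**Last checks:**
- **Dial:** after release the mark was still at the pointer, and the final top and side pictures showed the same.
- **Shackle:** the gripper is closed on the sleeve at 13.3 mm, with the tool vertical to within about 0.1°. The tool is about 2 mm from the panel centre. I took the 10 cm as the height of the leg ends above the panel. By the tool height they are about 10 cm above it; the side camera suggested a few millimetres more.
- **Other parts:** the shell, the liner and the look-alike shackles looked unmoved in the pictures. The final crops leave out the nipple and the claw lid, but the arm never went near them.

**Disagreements:** the top and wrist cameras differed by about 5 mm on the dial's position. I used a value in between, and gripping the dial gave only about 10 N of side force. For the light I shifted the top camera's value by about 3 mm to match what the grips had shown, and the wrist camera agreed to within about 3 mm.

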